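# Park the lock plunger of the loaded test slide

### The job

Two identical test slides on the cleanroom bench are each locked by a spring plunger with a black T-handle. On the slide that has a bottle standing in its white cup, pull the T-handle straight up against its spring, twist it about a quarter turn (either way) and let it down into its rest notch so that it stays retracted on its own when you let go. Leave the other slide's plunger locked and the bottle standing in its cup.

Things in the scene. Friction and masses are not known exactly. Their poses are not given: they have to be found in the camera images.
- loaded: Slide to work on, fixed: aluminium plate 215 x 100 mm, grey block (top 28 mm up), dark collar 45 mm wide (top 52 mm up) round the plunger; white cup 44 mm wide at +115 mm along its x. Origin: on the plunger's upright axis at bench height, z up. Raised 18 mm, the plunger turns up to 100 deg either way. Let down 50 to 100 deg from locked it stays 13 mm above locked height; under 25 deg it drops home.
- loaded_grip (a point): Centre of its black T-handle: bar 46 mm long (own x), 12 thick (own y), 22 high, on a 12 mm stem; z up. Locked: 81.5 mm above the bench, bar along the slide's x within 6 deg, cannot turn. Pulls straight up, 38 mm at most, against 6 to 8 N of spring and weight; lift 25 to 32 mm before twisting.
- spare_grip (a point): Centre of the identical T-handle on the other slide, whose white cup is empty: to be left locked, at 81.5 mm above the bench.
- bottle_mid (a point): Centre (half-way up) of the bottle that stands in the cup of the slide to work on: white, 33 mm wide, 70 mm tall, purple cap; its top is about 101 mm above the bench, 115 mm from the plunger's axis.
Mind the look-alikes: they are no part of the job. Leave any purple or red look-alike of the loaded alone.

How it is judged (in metres and radians):
At the end, for the whole second after the job is handed in: The loaded slide's T-handle rests by itself in its notch: 8.5 to 16 mm above its locked height and turned at least 40 degrees away from the slide's length; the other plunger is still down (within 4 mm) and the bottle stands in its cup (within 15 mm, tilted less than 11 degrees) (z of loaded_grip in the frame of loaded between 0.09 and 0.0975 m and angle between the x axis of loaded_grip and the x axis of loaded, either way round above 0.7 rad and height (world z) of spare_grip below 0.0855 m and horizontal distance between bottle_mid and loaded between 0.1 and 0.13 m and angle between bottle_mid's own z axis and vertical below 0.2 rad); the robot touches nothing.
It fails at once if the other slide's plunger is pulled up by more than 8 mm (height (world z) of spare_grip above 0.0895 m).
It fails at once if the bottle is knocked over or lifted out of its cup (angle between bottle_mid's own z axis and vertical above 0.5 rad or distance of bottle_mid from where it was at the start of the episode above 0.03 m).
It also fails if it takes over 30 s, if anything falls off the work surface, if the arm or the gripper's body presses on something with over 40 N, if the wrist force passes 120 N, or if a joint passes its speed limit or range.

### The arm

A 7-joint arm with a two-finger parallel gripper is mounted at the origin on the work surface. World frame = base frame: x ahead of the robot, y to its left, z up, the work surface at z = 0. Lengths are in m, angles in degrees, forces in N, time in s.
With the tool pointing down it reaches from about 0.425 to 0.875 m from the base axis. Payload 4.7 kg.
Tool frame: the origin (TCP) lies at the very end of the fingers, on their centre line; the grasp point (between the pads) lies r.hold_point_z behind it (r.hold_point_z is the distance from the TCP to the grasp point, in m); y points along the fingers, x is the direction in which the jaws open and shut, and the axes are right-handed (so a half turn about y gives the same grasp; the last joint's range is limited). The gripper opens to 85 mm and grips with 20 to 120 N. Pads are 22 mm wide; open, the fingers measure 114 mm over their backs; the gripper's body (76 mm by 85 mm) begins 54 mm behind the grasp point. The pads swing forward as they close: fully open they stand 13 mm farther back than shut.
Start: joints at [76.037, 18.392, -4.016, 83.108, 1.295, 78.541, -3.26], TCP at [0.166, -0.629, 0.231] pointing down, gripper open.
Joint ranges: [-163.93, 163.93], [-17.29, 119.83], [-79.2, 71.16], [3.27, 140.29], [-89.18, 269.18], [5.43, 117.66], [-154.24, 154.24]. Speed limits (degrees/s): [147.25, 147.25, 180, 180, 180, 180, 180].

### API

Orientations are given as a 3x3 rotation matrix whose columns are the frame's x, y, z axes.
In Python, from rig import r gives the robot as it stands.
- The arm moves only by the tool send_rows, never from a script. Its argument "motion" is a list of rows, each an object of numbers: "x", "y", "z": the shift along the tool's x, y, z in mm; "ax", "ay", "az": the turn, a rotation vector about the tool's x, y, z in rad. In form: [{"x": .., "y": .., "z": .., "ax": .., "ay": .., "az": ..}, ...]. A call has 1 to 12 rows; each row shifts and turns the pose as measured when the row begins, along the tool's axes as they then stand; what a row does not reach is not made up. A row lasts 1/8 s, in which the tool goes at most 62.5 mm and 10.7 degrees, less where a joint would pass 70% of its speed; a pose out of reach is approached as far as the arm can. A call is refused whole if a number of a shift passes 62.5 or a number of a turn 0.188, either way. A call with a gripper value outside its range is refused whole. "hand" is the opening, from 0 (shut) to 1 (fully open), set as the call begins (left out, the last holds). The fingers move at their own pace and stop on an object; "newtons" is the grip in N (left out, the last holds). Time passes only in rows, so rows that do not move let the fingers close. It gives the time, the measured TCP pose, the force and the opening at its end, in the units of the state.
- r.observe(): the state, without advancing time (a new reading comes with each control period).
- r.get_image(name): name is "scene" or "side" or "wrist"; returns a dict with "img" (384x512x3 uint8, red, green, blue), "range_z" (384x512 float32, m along the optical axis (not along the pixel's ray), 0 where there is no reading), "fx", "fy", "cx", "cy" (pixels), "xyz" and "attitude" of the camera in the world. Camera axes: x right, y down, z forward; pixel columns grow to the right and rows downward; lengths in m; the calibration is good to about 2 mm. A picture is of the moment at which its call begins.
- r.finish_job(): hands the job in, once; it reports no verdict.
The state is a dict: "time_s": time; "joint_pos": joint angles; "dq": joint speeds; "joint_torque": joint torques, N m; "ee_pos": TCP position; "tcp_rot": TCP orientation; "force": force on the tool from outside, world axes, zero at the start; "wrist_torque": the same for the moment, N m; "gripper_width": finger opening in m.
Only numpy, scipy, OpenCV 4.12 (cv2) and the standard library are available. Lean on these libraries where they do the work, as an engineer would, in place of code of your own. Each camera call takes 0.05 s, during which the arm holds its last target.

## Working session

There is one attempt and no reset: what is moved stays moved. The work goes in short steps, Python scripts to look and compute and a tool call to move; the robot and the scene stay as the last step left them, time stands still between calls to the robot, and variables do not carry over. Pictures are saved under pics/ and viewed, and the job is handed in when it is done.

Besides the shell and the picture viewer there is one more tool, called after "Call:" as name(argument=value, ...) on one line, values as JSON. send_rows: Moves the arm, as the interface text tells. Its arguments: {"type":"object","properties":{"motion":{"type":"array"},"hand":{"type":"number"},"newtons":{"type":"number"}},"required":["motion"]}

```bash
mkdir -p pics
python3 - <<'E'
from rig import r
import cv2,numpy as np
s=r.observe();print(s['time_s'],s['ee_pos'],s['tcp_rot'],r.hold_point_z,s['gripper_width'])
for n in ['scene','side','wrist']:
    d=r.get_image(n);cv2.imwrite(f'pics/{n}0.png',d['img'][:,:,::-1]);np.savez(f'{n}0.npz',**d)
    print(n,d['xyz'],np.round(d['attitude'],3).tolist(),d['fx'],d['cx'],d['cy'])
E
```

```text
0.0 [ 0.16553219 -0.62801195  0.23021514] [[ 2.54971518e-01 -5.62566099e-04  9.66948400e-01]
 [-9.66946680e-01  1.82559440e-03  2.54972127e-01]
 [-1.90869426e-03 -9.99998175e-01 -7.84968461e-05]] 0.0187 0.08561556555949512
scene [0.89952473 0.6727099  0.68420816] [[-0.781, 0.392, -0.487], [0.625, 0.508, -0.593], [0.015, -0.767, -0.642]] 398.3878926104707 252.77143079732093 185.9843030358835
side [0.41791563 0.95789939 0.60402443] [[-1.0, -0.006, 0.024], [-0.023, 0.517, -0.856], [-0.007, -0.856, -0.517]] 387.9839228280459 252.7848356011719 193.86680799884826
wrist [ 0.23266593 -0.6105298   0.37207233] [[0.254, -0.929, -0.267], [-0.967, -0.245, -0.068], [-0.002, 0.276, -0.961]] 319.13945671672496 256.0828666894776 193.73004062764733
```

View pics/scene0.png

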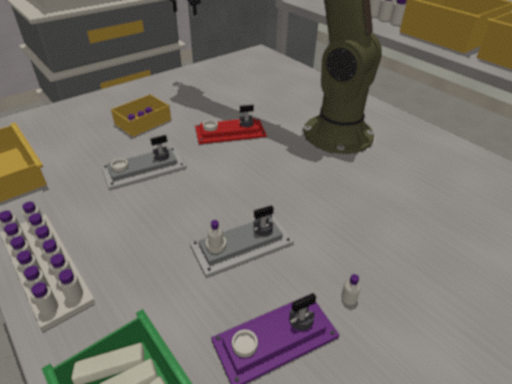

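View pics/side0.png

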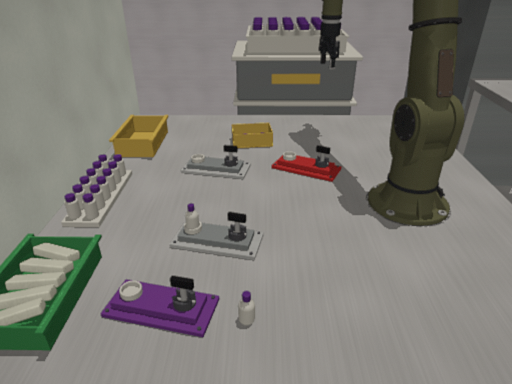

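View pics/wrist0.png

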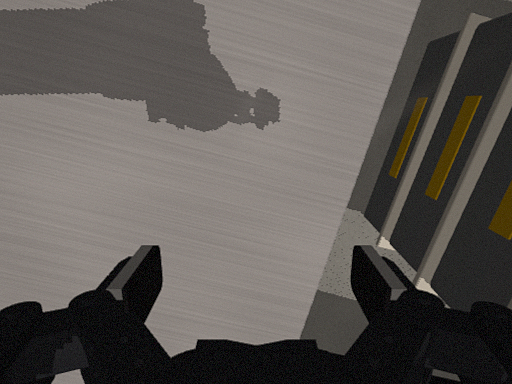

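The loaded slide is the middle grey one: bottle at scene (215,237) and handle at (263,213); in the side view the handle is at (237,217). The spare is the grey slide behind it, with its handle at scene (159,141).

```bash
cat > h.py <<'E'
import numpy as np,cv2
def cast(d,uv,z):
    uv=np.atleast_2d(np.array(uv,float));R=d['attitude'];c=d['xyz']
    v=np.c_[(uv[:,0]-d['cx'])/d['fx'],(uv[:,1]-d['cy'])/d['fy'],np.ones(len(uv))]@R.T
    return c+v*((z-c[2])/v[:,2])[:,None]
def pts(d,m):
    vs,us=np.nonzero(m);Z=d['range_z'][vs,us].astype(float);k=Z>0;us,vs,Z=us[k],vs[k],Z[k]
    return np.c_[(us-d['cx'])/d['fx']*Z,(vs-d['cy'])/d['fy']*Z,Z]@np.array(d['attitude']).T+d['xyz']
E
python3 - <<'E'
from h import *
for n,b,bb in [('scene',(245,195,285,245),(200,215,230,250)),('side',(220,205,255,245),(180,200,205,235))]:
    d=dict(np.load(n+'0.npz'));im=d['img'].astype(int)
    def box(b):
        m=np.zeros(im.shape[:2],bool);m[b[1]:b[3],b[0]:b[2]]=1;return m
    m=box(b)&(im.max(2)<45)
    p=pts(d,m);print(n,len(p))
    q=p[(p[:,2]>.066)&(p[:,2]<.1)];print(len(q),q.mean(0),q.min(0),q.max(0))
    c=q[:,:2];w,v=np.linalg.eigh(np.cov(c.T));print('dir',np.degrees(np.arctan2(v[1,1],v[0,1])),np.sqrt(w))
    (cx,cy),wh,a=cv2.minAreaRect(c.astype(np.float32));print('rect',cx,cy,wh,a)
    # image centroid cast at z=.0815
    uv=np.argwhere(m)[:,::-1]
    B=box(bb)&(im[:,:,2]>im[:,:,1]+25);print('cap',pts(d,B).mean(0),B.sum())
    # plate top corners via cast
    big=cv2.resize(d['img'][170:290,150:320] if n=='scene' else d['img'][190:270,160:280],None,fx=4.5,fy=4.5,interpolation=cv2.INTER_CUBIC)
    cv2.imwrite(f'pics/{n}z.png',big[:,:,::-1])
E
```

```text
scene 205
135 [0.48157874 0.20141382 0.08420328] [0.46042432 0.19324027 0.07144133] [0.50163147 0.20799783 0.09324721]
dir 164.5214379841372 [0.00149568 0.01204993]
rect 0.4807181656360626 0.20068563520908356 (0.007761262822896242, 0.041917603462934494) 75.37317657470703
cap [0.59303438 0.17736816 0.09800755] 49
side 171
137 [0.47750525 0.20389792 0.08437223] [0.45742398 0.19732716 0.07114256] [0.4984498  0.21150765 0.09391905]
dir 165.88679969068713 [0.00176093 0.01238838]
rect 0.47819751501083374 0.20361876487731934 (0.008233175612986088, 0.04232979193329811) 76.35419464111328
cap [0.58963525 0.17886021 0.09594057] 42
```

View pics/scenez.png

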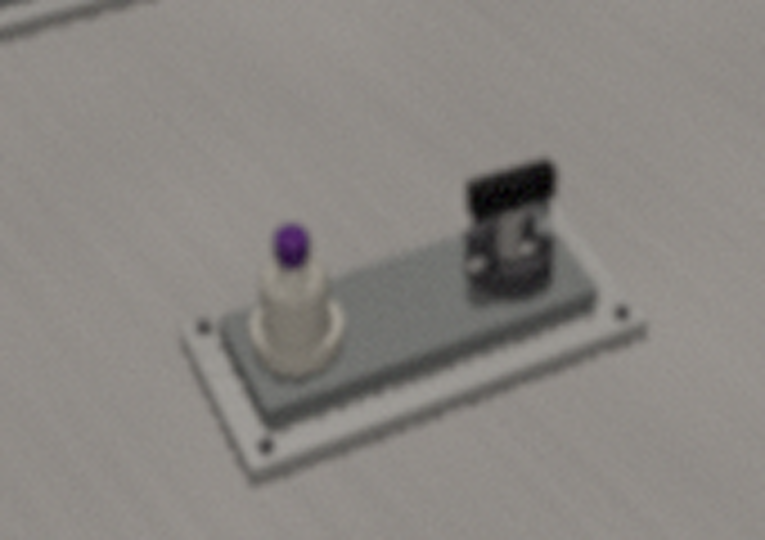

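View pics/sidez.png

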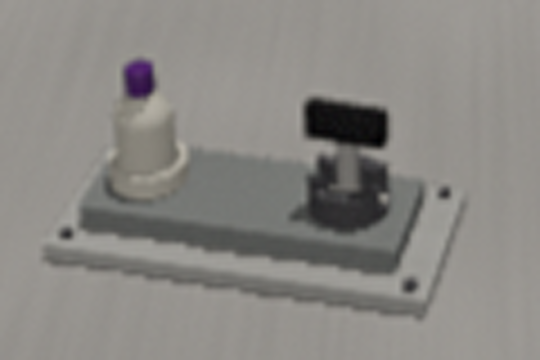

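Call:
send_rows(motion=[{"z":45,"ay":-0.07,"y":-5},{"z":45,"ay":-0.09,"x":-5},{"z":45,"ay":-0.09,"x":-5},{"z":45,"ay":-0.09,"x":-5},{"z":45,"ay":-0.09,"x":-5},{"z":45,"ay":-0.09,"x":-5},{"z":45,"ay":-0.09,"x":-5},{"z":45,"ay":-0.09,"x":-5},{"z":45,"ay":-0.09,"x":-5},{"z":45,"ay":-0.09,"x":-5}], hand=1, newtons=60)

```text
validation failed for argument at $.mo...
```

```bash
cat > go.py <<'E'
import numpy as np
from scipy.spatial.transform import Rotation as Ro
from rig import r
def to(x,y,z,azx):
    s=r.observe();R=np.array(s['tcp_rot']);p=np.array(s['ee_pos'])
    a=np.radians(azx);X=np.array([np.cos(a),np.sin(a),0]);Y=np.array([0,0,-1.]);T=np.c_[X,Y,np.cross(X,Y)]
    print('t',s['time_s'],'p',np.round(p,4),'az',np.degrees(np.arctan2(R[1,0],R[0,0])).round(2),'q',np.round(s['joint_pos'],1),'F',np.round(s['force'],1),'w',s['gripper_width'])
    print('shift mm',np.round(R.T@(np.array([x,y,z])-p)*1000,1),'rotvec',np.round(Ro.from_matrix(R.T@T).as_rotvec(),4))
E
python3 -c "
from go import *
to(.479,.198,.235,75)"
```

```text
t 0.15 p [ 0.1656 -0.6281  0.2305] az -75.23 q [76.  18.4 -4.  83.2  1.3 78.5 -3.3] F [-0.3 -0.8 -0.1] w 0.08542958920949552
shift mm [-718.9   -3.5  513.7] rotvec [-1.900e-03 -2.622e+00 -6.000e-04]
```

Call:
send_rows(motion=[{"x":0,"y":-5,"z":45,"ax":0,"ay":-0.07,"az":0},{"x":-5,"y":0,"z":45,"ax":0,"ay":-0.09,"az":0},{"x":-5,"y":0,"z":45,"ax":0,"ay":-0.09,"az":0},{"x":-5,"y":0,"z":45,"ax":0,"ay":-0.09,"az":0},{"x":-5,"y":0,"z":45,"ax":0,"ay":-0.09,"az":0},{"x":-5,"y":0,"z":45,"ax":0,"ay":-0.09,"az":0},{"x":-5,"y":0,"z":45,"ax":0,"ay":-0.09,"az":0},{"x":-5,"y":0,"z":45,"ax":0,"ay":-0.09,"az":0},{"x":-5,"y":0,"z":45,"ax":0,"ay":-0.09,"az":0},{"x":-5,"y":0,"z":45,"ax":0,"ay":-0.09,"az":0}], hand=1, newtons=60)

```text
time_s: 1.4
ee_pos: [0.4872, -0.3243, 0.2303]
tcp_rot: [[0.915, -0.006, 0.403], [-0.403, 0.006, 0.915], [-0.008, -1.0, 0.003]]
force: [0.7, 0.0, -0.2]
gripper_width: 0.0856
```

```bash
python3 -c "
from go import *
to(.479,.198,.235,75)"
```

```text
t 1.4 p [ 0.4872 -0.3243  0.2303] az -23.75 q [ 52.   12.4 -24.2  91.7   5.1  77.5   3.4] F [ 0.7  0.  -0.2] w 0.08558151087892367
shift mm [-217.9   -1.7  474.8] rotvec [-0.0089 -1.7235 -0.0036]
```

Call:
send_rows(motion=[{"x":-17,"y":-1,"z":38,"ax":0,"ay":-0.14,"az":0},{"x":-12,"y":0,"z":40,"ax":0,"ay":-0.14,"az":0},{"x":-6,"y":0,"z":42,"ax":0,"ay":-0.14,"az":0},{"x":0,"y":0,"z":42,"ax":0,"ay":-0.14,"az":0},{"x":6,"y":0,"z":42,"ax":0,"ay":-0.14,"az":0},{"x":12,"y":0,"z":40,"ax":0,"ay":-0.14,"az":0},{"x":17,"y":0,"z":38,"ax":0,"ay":-0.14,"az":0},{"x":22,"y":0,"z":36,"ax":0,"ay":-0.14,"az":0},{"x":27,"y":0,"z":32,"ax":0,"ay":-0.14,"az":0},{"x":31,"y":0,"z":28,"ax":0,"ay":-0.14,"az":0},{"x":30,"y":0,"z":20,"ax":0,"ay":-0.14,"az":0},{"x":20,"y":0,"z":10,"ax":0,"ay":-0.14,"az":0}])

```text
time_s: 2.9
ee_pos: [0.4681, 0.1722, 0.2324]
tcp_rot: [[0.241, -0.007, -0.97], [0.97, 0.005, 0.241], [0.003, -1.0, 0.008]]
force: [-0.2, 0.0, 0.2]
gripper_width: 0.0852
```

Run:
```python
from go import *
import cv2
from h import *
to(.479,.198,.235,75)
d=r.get_image('wrist');np.savez('wrist1.npz',**d);cv2.imwrite('pics/wrist1.png',d['img'][:,:,::-1])
```

```text
t 2.9 p [0.4681 0.1722 0.2324] az 76.05 q [ 28.5   2.8 -52.3 102.3   1.8  76.3  51.9] F [-0.2  0.   0.2] w 0.08519068129645029
shift mm [27.7 -2.6 -4.3] rotvec [-0.0081  0.0183  0.0032]
```

View pics/wrist1.png

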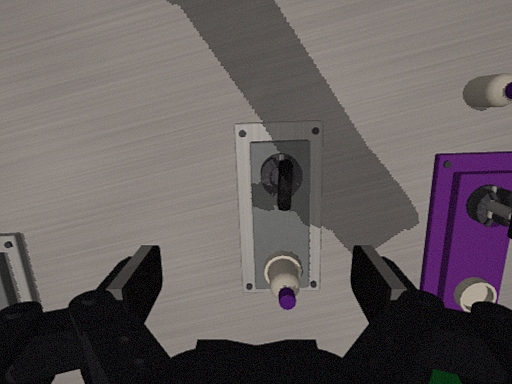

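Run:
```python
from go import *
from h import *
d=dict(np.load('wrist1.npz'));im=d['img'].astype(int)
m=np.zeros(im.shape[:2],bool);m[150:220,255:310]=1
p=pts(d,m&(im.max(2)<60));q=p[p[:,2]>.085]
print(len(q),q.mean(0),np.ptp(q[:,2]))
(c,wh,a)=cv2.minAreaRect(q[:,:2].astype(np.float32));print(c,wh,a)
# plate direction: grey plate pixels vs bench by height .003-.02? print cup/bottle cap
B=np.zeros_like(m);B[270:315,265:310]=1
print('cap',pts(d,B&(im[:,:,2]>im[:,:,1]+25)).mean(0))
pp=pts(d,np.pad(np.ones((180,100),bool),((115,384-295),(230,512-330))));k=pp[(pp[:,2]>.022)&(pp[:,2]<.032)]
print('block',cv2.minAreaRect(k[:,:2].astype(np.float32)),len(k))
to(*c,.066,75)
```

```text
626 [0.47647583 0.19791853 0.0908389 ] 0.00838355144205194
(0.4778706431388855, 0.19788813591003418) (0.012045303359627724, 0.046416427940130234) 75.07062530517578
cap [0.58801119 0.17369489 0.09630072]
block ((0.5312597155570984, 0.18679100275039673), (0.06619148701429367, 0.18002736568450928), 78.03416442871094) 5717
t 2.95 p [0.4674 0.1754 0.2326] az 76.5 q [ 28.4   2.8 -52.5 102.3   1.7  76.2  52. ] F [ 0.   3.  -0.2] w 0.0856913590030009
shift mm [ 23.4 166.7  -6.4] rotvec [-0.0085  0.0261  0.0054]
```

Call:
send_rows(motion=[{"x":23,"y":0,"z":-6,"ax":-0.008,"ay":0.026,"az":0.005},{"x":0,"y":30,"z":0,"ax":0,"ay":0,"az":0},{"x":0,"y":30,"z":0,"ax":0,"ay":0,"az":0},{"x":0,"y":20,"z":0,"ax":0,"ay":0,"az":0},{"x":0,"y":0,"z":0,"ax":0,"ay":0,"az":0}])

```text
time_s: 3.58
ee_pos: [0.479, 0.1949, 0.15]
tcp_rot: [[0.267, -0.0, -0.964], [0.964, -0.002, 0.267], [-0.002, -1.0, 0.0]]
force: [0.5, -0.2, 0.3]
gripper_width: 0.0851
```

```bash
python3 -c "
from go import *
to(.4779,.1979,.066,75)"
```

```text
t 3.575 p [0.479  0.1949 0.15  ] az 74.51 q [ 23.8  10.9 -53.2 106.3   9.5  67.5  41.9] F [ 0.5 -0.2  0.3] w 0.08513368421898689
shift mm [ 2.7 84.   1.9] rotvec [-0.     -0.0085 -0.0017]
```

Call:
send_rows(motion=[{"x":2.7,"y":15,"z":2,"ax":0,"ay":-0.0085,"az":0},{"x":0,"y":20,"z":0,"ax":0,"ay":0,"az":0},{"x":0,"y":20,"z":0,"ax":0,"ay":0,"az":0},{"x":0,"y":16,"z":0,"ax":0,"ay":0,"az":0},{"x":0,"y":8,"z":0,"ax":0,"ay":0,"az":0},{"x":0,"y":2,"z":0,"ax":0,"ay":0,"az":0}])

```text
time_s: 4.32
ee_pos: [0.4791, 0.1976, 0.0652]
tcp_rot: [[0.261, 0.002, -0.965], [0.965, -0.002, 0.261], [-0.001, -1.0, -0.002]]
force: [-0.0, 0.4, -0.5]
gripper_width: 0.0852
```

```bash
python3 -c "
from go import *
to(.4779,.1979,.066,75)"
```

```text
t 4.325 p [0.4791 0.1976 0.0652] az 74.87 q [ 20.   17.8 -51.  111.   16.3  58.6  36.6] F [-0.   0.4 -0.5] w 0.0852405773082303
shift mm [-0.  -0.8  1.3] rotvec [ 0.0024 -0.0023 -0.001 ]
```

Aligned; close with a firm grip.

Call:
send_rows(motion=[{"x":0,"y":0,"z":1,"ax":0,"ay":0,"az":0},{"x":0,"y":0,"z":0,"ax":0,"ay":0,"az":0},{"x":0,"y":0,"z":0,"ax":0,"ay":0,"az":0},{"x":0,"y":0,"z":0,"ax":0,"ay":0,"az":0},{"x":0,"y":0,"z":0,"ax":0,"ay":0,"az":0},{"x":0,"y":0,"z":0,"ax":0,"ay":0,"az":0},{"x":0,"y":0,"z":0,"ax":0,"ay":0,"az":0},{"x":0,"y":0,"z":0,"ax":0,"ay":0,"az":0}], hand=0, newtons=70)

```text
time_s: 5.32
ee_pos: [0.4792, 0.1978, 0.067]
tcp_rot: [[0.262, 0.005, -0.965], [0.965, -0.002, 0.262], [-0.001, -1.0, -0.005]]
force: [-1.1, -0.6, 1.3]
gripper_width: 0.0106
```

```bash
python3 -c "
from go import *
to(.4779,.1979,.066,75)"
```

```text
t 5.325 p [0.4792 0.1978 0.067 ] az 74.84 q [ 20.   17.5 -51.1 111.   16.2  58.6  36.6] F [-1.1 -0.6  1.3] w 0.010616705549884317
shift mm [-0.2  1.   1.3] rotvec [ 0.0052 -0.0028 -0.0009]
```

Call:
send_rows(motion=[{"x":0,"y":-6,"z":0,"ax":0,"ay":0,"az":0},{"x":0,"y":-6,"z":0,"ax":0,"ay":0,"az":0},{"x":0,"y":-6,"z":0,"ax":0,"ay":0,"az":0},{"x":0,"y":-6,"z":0,"ax":0,"ay":0,"az":0},{"x":0,"y":-5,"z":0,"ax":0,"ay":0,"az":0},{"x":0,"y":0,"z":0,"ax":0,"ay":0,"az":0}])

```text
time_s: 6.08
ee_pos: [0.479, 0.1976, 0.0962]
tcp_rot: [[0.261, 0.005, -0.965], [0.965, -0.001, 0.261], [0.0, -1.0, -0.005]]
force: [1.3, -0.0, -6.6]
gripper_width: 0.0107
```

Run:
```python
from go import *
import cv2
to(.4791,.1978,.095,75)
d=r.get_image('side');cv2.imwrite('pics/side2.png',cv2.resize(d['img'][150:270,160:300],None,fx=4.5,fy=4.5)[:,:,::-1])
```

```text
t 6.075 p [0.479  0.1976 0.0962] az 74.84 q [ 21.6  15.  -52.2 109.6  13.7  61.5  38.6] F [ 1.3 -0.  -6.6] w 0.010702675099958885
shift mm [ 0.2  1.2 -0.1] rotvec [ 0.0051 -0.0028  0.0005]
```

View pics/side2.png

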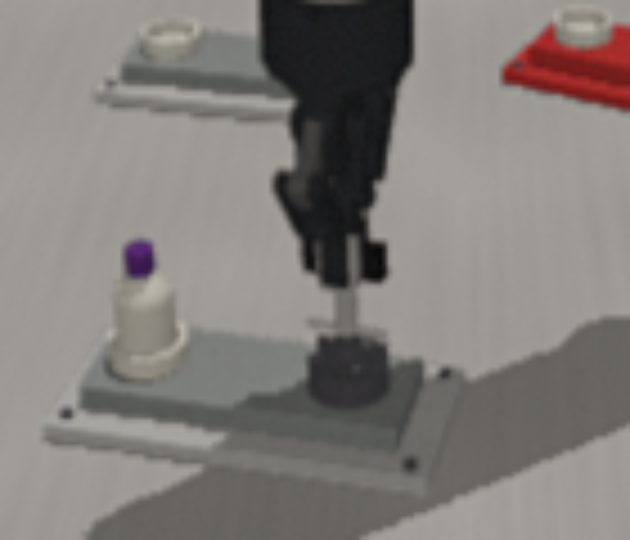

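The handle is up 29 mm against 6.6 N of spring: the stem shows above the collar at about (345,285) in the crop, and the bottle still stands. Now the twist, clockwise.

Call:
send_rows(motion=[{"x":0,"y":0,"z":0,"ax":0,"ay":0.11,"az":0},{"x":0,"y":0,"z":0,"ax":0,"ay":0.11,"az":0},{"x":0,"y":0,"z":0,"ax":0,"ay":0.11,"az":0},{"x":0,"y":0,"z":0,"ax":0,"ay":0.11,"az":0},{"x":0,"y":0,"z":0,"ax":0,"ay":0.11,"az":0},{"x":0,"y":0,"z":0,"ax":0,"ay":0.11,"az":0}])

```text
time_s: 6.88
ee_pos: [0.4788, 0.1972, 0.0948]
tcp_rot: [[0.811, 0.004, -0.585], [0.585, -0.001, 0.811], [0.003, -1.0, -0.003]]
force: [1.4, 1.1, -7.3]
gripper_width: 0.011
```

```bash
python3 -c "
from go import *
to(.4790,.1977,.0955,-4)"
```

```text
t 6.875 p [0.4788 0.1972 0.0948] az 35.83 q [ 16.5  13.6 -46.2 109.8  11.4  61.    1.4] F [ 1.4  1.1 -7.3] w 0.011023873591321107
shift mm [ 0.5 -0.7  0.3] rotvec [0.0022 0.6951 0.0039]
```

Call:
send_rows(motion=[{"x":0.5,"y":-0.5,"z":0.3,"ax":0,"ay":0.115,"az":0},{"x":0,"y":0,"z":0,"ax":0,"ay":0.115,"az":0},{"x":0,"y":0,"z":0,"ax":0,"ay":0.115,"az":0},{"x":0,"y":0,"z":0,"ax":0,"ay":0.115,"az":0},{"x":0,"y":0,"z":0,"ax":0,"ay":0.115,"az":0},{"x":0,"y":0,"z":0,"ax":0,"ay":0.115,"az":0},{"x":0,"y":0,"z":0,"ax":0,"ay":0,"az":0}])

```text
time_s: 7.75
ee_pos: [0.4784, 0.197, 0.0934]
tcp_rot: [[0.996, 0.002, 0.086], [-0.086, -0.003, 0.996], [0.002, -1.0, -0.002]]
force: [1.7, -0.2, -6.4]
gripper_width: 0.0106
```

```bash
python3 -c "
from go import *
to(.4790,.1977,.0955,-4)"
```

```text
t 7.75 p [0.4784 0.197  0.0934] az -4.91 q [ 11.6  12.6 -40.6 110.    9.6  60.7 -38. ] F [ 1.7 -0.2 -6.4] w 0.01063874864696514
shift mm [ 0.6 -2.1  0.8] rotvec [ 0.0024 -0.0158  0.0025]
```

Call:
send_rows(motion=[{"x":0.5,"y":4,"z":0.5,"ax":0,"ay":0,"az":0},{"x":0,"y":4,"z":0,"ax":0,"ay":0,"az":0},{"x":0,"y":3,"z":0,"ax":0,"ay":0,"az":0},{"x":0,"y":2,"z":0,"ax":0,"ay":0,"az":0},{"x":0,"y":0,"z":0,"ax":0,"ay":0,"az":0}])

```text
time_s: 8.38
ee_pos: [0.4786, 0.1971, 0.0799]
tcp_rot: [[0.997, 0.001, 0.081], [-0.081, -0.004, 0.997], [0.001, -1.0, -0.004]]
force: [0.5, -1.0, -4.6]
gripper_width: 0.0107
```

```bash
python3 -c "
from go import *
to(.4790,.1977,.080,-5)"
```

```text
t 8.375 p [0.4786 0.1971 0.0799] az -4.67 q [ 11.2  13.8 -40.4 110.6  10.6  59.3 -38.5] F [ 0.5 -1.  -4.6] w 0.01068421671247501
shift mm [ 0.3 -0.1  0.6] rotvec [0.0037 0.0058 0.0012]
```

Call:
send_rows(motion=[{"x":0,"y":0.7,"z":0,"ax":0,"ay":0,"az":0},{"x":0,"y":0.5,"z":0,"ax":0,"ay":0,"az":0},{"x":0,"y":0,"z":0,"ax":0,"ay":0,"az":0}])

```text
time_s: 8.75
ee_pos: [0.4786, 0.1971, 0.0799]
tcp_rot: [[0.997, 0.001, 0.081], [-0.081, -0.004, 0.997], [0.001, -1.0, -0.004]]
force: [-0.2, -0.9, -2.0]
gripper_width: 0.0108
```

Seated on the notch: the tool stopped at z 0.0799 and the pull force fell away. Now release and rise.

Call:
send_rows(motion=[{"x":0,"y":0,"z":0,"ax":0,"ay":0,"az":0},{"x":0,"y":0,"z":0,"ax":0,"ay":0,"az":0},{"x":0,"y":0,"z":0,"ax":0,"ay":0,"az":0},{"x":0,"y":0,"z":0,"ax":0,"ay":0,"az":0},{"x":0,"y":0,"z":0,"ax":0,"ay":0,"az":0},{"x":0,"y":0,"z":0,"ax":0,"ay":0,"az":0}], hand=0.6)

```text
time_s: 9.5
ee_pos: [0.4794, 0.1986, 0.0805]
tcp_rot: [[0.997, 0.003, 0.081], [-0.081, -0.002, 0.997], [0.003, -1.0, -0.002]]
force: [0.4, 0.4, -0.4]
gripper_width: 0.0509
```

Call:
send_rows(motion=[{"x":0,"y":-10,"z":0,"ax":0,"ay":0,"az":0},{"x":0,"y":-20,"z":0,"ax":0,"ay":0,"az":0},{"x":0,"y":-30,"z":0,"ax":0,"ay":0,"az":0},{"x":0,"y":-30,"z":0,"ax":0,"ay":0,"az":0},{"x":0,"y":-30,"z":0,"ax":0,"ay":0,"az":0},{"x":0,"y":-20,"z":0,"ax":0,"ay":0,"az":0},{"x":0,"y":0,"z":0,"ax":0,"ay":0,"az":0}])

```text
time_s: 10.38
ee_pos: [0.479, 0.1997, 0.2287]
tcp_rot: [[0.997, 0.006, 0.079], [-0.079, -0.001, 0.997], [0.006, -1.0, -0.001]]
force: [-0.0, 0.7, -0.3]
gripper_width: 0.0513
```

Run:
```python
from go import *
from h import *
to(.479,.1977,.22,-5)
for n,b in [('scene',(150,170,320,290)),('side',(160,110,330,270))]:
    d=r.get_image(n);np.savez(n+'3.npz',**d)
    cv2.imwrite(f'pics/{n}3.png',cv2.resize(d['img'][b[1]:b[3],b[0]:b[2]],None,fx=3.5,fy=3.5)[:,:,::-1])
d=r.get_image('wrist');np.savez('wrist3.npz',**d);cv2.imwrite('pics/wrist3.png',d['img'][:,:,::-1])
for n,b in [('scene',(240,185,290,225)),('side',(220,195,255,225))]:
    d=dict(np.load(n+'3.npz'));im=d['img'].astype(int);m=np.zeros(im.shape[:2],bool);m[b[1]:b[3],b[0]:b[2]]=1
    p=pts(d,m&(im.max(2)<50));q=p[(p[:,2]>.078)&(p[:,2]<.115)]
    print(n,len(q),q.mean(0),q[:,2].min(),q[:,2].max(),cv2.minAreaRect(q[:,:2].astype(np.float32)))
```

```text
t 10.375 p [0.479  0.1997 0.2287] az -4.56 q [ 14.1   4.7 -41.5 100.8   3.4  75.4 -32.7] F [-0.   0.7 -0.3] w 0.051291934018312085
shift mm [ 0.1  8.7 -2. ] rotvec [0.0007 0.0077 0.0062]
scene 111 [0.48296236 0.2044977  0.09907348] 0.08546944119908473 0.10779677370701801 ((0.482103168964386, 0.20052920281887054), (0.009987766854465008, 0.0396428108215332), 1.2190258502960205)
side 68 [0.47714199 0.20855813 0.10026007] 0.08605897956975361 0.10749194717664884 ((0.477055162191391, 0.202639639377594), (0.04222722724080086, 0.008117536082863808), 84.82676696777344)
```

View pics/side3.png

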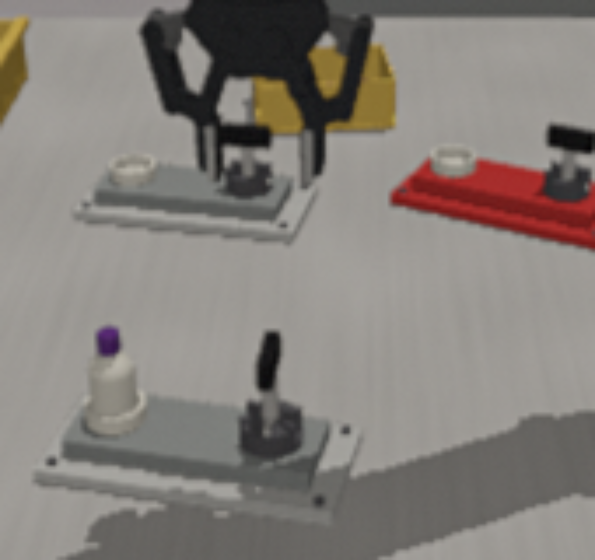

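View pics/wrist3.png

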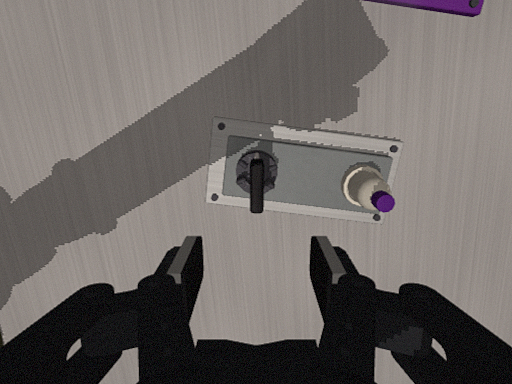

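The side view shows the handle standing turned and raised at crop (268,360), the bottle upright in its cup, and the spare handle still down. Nothing is in contact with the robot, so I'm handing it in.

```bash
python3 -c "
from rig import r
print(r.finish_job())"
```

```text
the job is handed in; nothing more can be done
None
```

The plunger on the slide with the bottle is retracted and stays up on its own. I gripped its T-handle, lifted it about 29 mm against 6.6 N, twisted it about 80° clockwise and let it down into its notch. I then let go, backed the arm up to 0.23 m and handed the job in at about 10.5 s.

Last checks, measured after release:
- **Handle:** the cameras put its centre at about 0.095 to 0.097 m, roughly 14 mm above locked. That is close to the 0.0975 m limit, but the same depth reading was about 1 mm high on the locked handle. The tool itself stopped about 13 mm above its locked height. The bar lies about 75 to 85° from the slide's length.
- **Bottle:** it stands upright in its cup, judged by eye in the side and wrist images.
- **Spare slide:** its handle looks unmoved and still locked in the side image. I did not measure its height.
- **Robot:** it was clear of everything, with the wrist force below 1 N.

No check failed or disagreed. The first move call was refused for leaving out zero values, and nothing moved.

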